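Mark a tang in the treadle press

TASK

In the three-compartment tray find the steel blank that has a narrow tang at one end only, lay it flat on the bed of the marking press with the tang leading, and push it along the channel until the tang is fully home against the back stop under the ram. Then press the spring treadle down with the gripper until you feel the ram land on the tang, lean on the pad with a firm push of about 2 kg for a full second without forcing the press, and let the treadle come all the way up again. Leave the blank in the press, and do not shift the other blanks, the ring on the press's base, or the oil bottle and jar beside it.

Things in the scene. Friction and masses are not known exactly. Their poses are not given: they have to be found in the camera images.
- press: Fixed green bench marking press. Origin: underside centre of its base, on the bench; x points to its back, y to its left, z up (mm below). Base plate x -157..128, y -110..115, 20 thick. Steel bed x -150..65, y -95..-25, flat top at z 45. Green head x 8..108, y -90..-30, z 120..230 over the back of the bed, column behind it. Treadle on its left at y 70.
- stop (a point): Foot of the back stop's front face at the end of the channel, on the bed, at (55, -60, 45) mm in the press frame; stop 14 mm high. The channel runs along press +x at y -60 between two fences 4 mm high, 28 mm apart inside, x -40..55, with a mouth flared to about 46 mm at x -67; in front of it the bed is bare. Axes as the press.
- bed (a point): Point on the top of the bed in front of the channel, at (-100, -60, 45) mm in the press frame: a good place for the middle of the blank when it is laid down.
- ram: Steel ram, upright rod, 24 mm diameter, at (35, -60) mm in the press frame, origin at the centre of its underside, z 93 mm with the treadle up. A slim nose (12 mm diameter) sticks out 20 to 28 mm below, set differently each time, so the treadle's stop must be felt. Nose to blank at rest 10 to 18 mm; it goes down 60 mm per rad of treadle.
- pad_top (a point): Middle of the upper face of the black ribbed rubber pad (60 x 50 x 10 mm) on the treadle's free end: where to press. At (-66, 70, 90) mm in the press frame at rest, 126 mm in front of the hinge. The pad slopes 0.16 rad at rest (front edge higher) and is level at 0.16 rad of treadle.
- treadle (a joint): Treadle hinge, rad: 0 up (rest), grows as the pad goes down; 0.36 is the end of travel with no blank. Hinge line along y at (60, 70, 55) mm in the press frame. With a blank under the ram it stops between 0.16 and 0.31. The spring takes 4 to 8 N at the pad; beyond the landing the ram bears with about twice the further push: 15 to 28 N at the pad is right, 40 N is too much.
- blank: The wanted steel blank, lying flat in one of the tray's compartments: 120 mm long, 10 mm thick; body 85 x 24 mm, then at +x a tang 35 x 13 mm. Origin at the middle of its length, on the underside; x towards the tang, z up. About 0.19 kg.
- tang (a point): Middle of the blank's tang end face, (60, 0, 5) mm in the blank's frame.
- butt (a point): Middle of the blank's wide square end face, (-60, 0, 5) mm in the blank's frame.
- tray: Fixed grey metal tray, 160 x 290 mm (x, y), 24 mm high, walls and floor 5 mm thick, two dividers make three compartments of about 150 x 90 mm side by side in y. Origin: underside centre.
- double: Other blank of the same length and thickness, with a tang at both ends. Stays in the tray.
- bar: Plain steel bar 120 x 24 x 10 mm with no tang. Stays in the tray.
- spacer: Loose steel ring, 22 mm diameter, 14 mm high, standing on the press's base plate between bed and treadle. Stays.
- oil: Dark oil bottle, 56 mm diameter, 130 mm high, between press and tray at the back. Stays.
- jar: Glass jar, 64 mm diameter, 75 mm high, right of the press. Stays.
Not all that is in view belongs to the job. Leave any purple or red look-alike of the blank alone.

How it is judged (in metres and radians):
On the way, in this order (a step that is already met when the one before it is completed fails the run):
1. the blank lies in the channel, tang home against the back stop, with the treadle still up (x of tang in the frame of press between 0.05 and 0.058 m and y of tang in the frame of press between -0.066 and -0.054 m and z of tang in the frame of press between 0.046 and 0.053 m and angle between the x axis of blank and the x axis of press, either way round below 0.12 rad and angle between blank's own z axis and vertical below 0.06 rad and value of joint treadle below 0.04 rad), for 0.2 s.
2. the gripper holds the treadle down so that the ram bears firmly (10 N or more) on the blank for 0.8 s (x of tang in the frame of press between 0.05 and 0.058 m and y of tang in the frame of press between -0.066 and -0.054 m and z of tang in the frame of press between 0.046 and 0.053 m and angle between the x axis of blank and the x axis of press, either way round below 0.12 rad and angle between blank's own z axis and vertical below 0.06 rad and contact force between ram and blank above 10 N and contact force between the fingers and treadle above 5 N), for 0.8 s.
At the end, for the whole second after the job is handed in: The blank lies flat and at rest on the bed, its tang end within 5 mm of the back stop, within 6 mm of the channel's middle line and within 0.12 rad of its direction; the treadle is up (below 0.04 rad) (all of step 1 and linear speed of blank below 0.01 m/s); the robot touches nothing.
It fails at once if the press is forced: the ram bears on the blank with more than 70 N (about 40 N at the pad) (contact force between ram and blank above 70 N).
It fails at once if another blank or a bystander is moved by more than 25 mm (distance of any of double, bar, spacer, oil, jar from where it was at the start of the episode above 0.025 m).
It also fails if it takes over 58 s, if anything falls off the work surface, if the arm or the gripper's body presses on something with over 40 N, if the wrist force passes 120 N, or if a joint passes its speed limit or range.

ROBOT

A 7-joint arm with a two-finger parallel gripper is mounted at the origin on the work surface. World frame = base frame: x ahead of the robot, y to its left, z up, the work surface at z = 0. Lengths are in mm, angles in rad, forces in N, time in s.
With the tool pointing down it reaches from about 400 to 875 mm from the base axis. Payload 4.4 kg.
Tool frame: the origin (TCP) lies midway between the tips of the shut fingers; the grasp point (between the pads) lies 19 mm behind it; z points along the fingers, y is the line along which they close (so a half turn about z gives the same grasp; the last joint's range is limited). The gripper opens to 85 mm and grips with 20 to 120 N. Pads are 22 mm wide; open, the fingers measure 114 mm over their backs; the gripper's body (76 mm by 85 mm) begins 54 mm behind the grasp point. The pads swing forward as they close: fully open they stand 13 mm farther back than shut.
Start: joints at [-1.285, 0.628, 0.038, 1.517, -0.027, 0.996, -0.02], TCP at [223.959, 610.213, 231.313] pointing down, gripper open.
Joint ranges: [-3.06, 3.06], [-0.37, 2.12], [-1.25, 1.32], [0.18, 2.47], [-1.1, 4.24], [0.23, 1.98], [-2.94, 2.94]. Speed limits (rad/s): [2.57, 2.57, 3.14, 3.14, 3.14, 3.14, 3.14].

INTERFACE

Orientations are given as [roll, pitch, yaw] about the fixed x, y, z axes, in that order (R = Rz(yaw) Ry(pitch) Rx(roll)).
In Python, from cell import read_state, get_image, finish_job gives the robot as it stands.
- The arm moves only by the tool send_rows, never from a script. Its argument "series" is a list of rows, each an object of numbers: "ax", "ay", "az": the turn, a rotation vector about the tool's x, y, z in rad; "dx", "dy", "dz": the shift along the tool's x, y, z in cm; "hand": the closure, from 0 (fully open) to 1 (shut). In form: [{"ax": .., "ay": .., "az": .., "dx": .., "dy": .., "dz": .., "hand": ..}, ...]. A call has 1 to 10 rows; each row is the pose to reach, as a shift and turn from the pose commanded when the call began, along the tool's axes at that moment; what a row does not reach only later rows make up. A row lasts 1/10 s, in which the tool goes at most 50 mm and 8.59 degrees, less where a joint would pass 70% of its speed; a pose out of reach is approached as far as the arm can. A call with a gripper value outside its range is refused whole. The fingers move at their own pace and stop on an object; the grip force is fixed at half the most. Time passes only in rows, so rows that repeat a pose let the fingers close. It gives the time, the measured TCP pose, the force, the opening and the grip force at its end, in the units of the state.
- read_state(): the state, without advancing time (a new reading comes with each control period).
- get_image(name): name is "side" or "top"; returns a dict with "pixels" (400x640x3 uint8, red, green, blue), "mtx" (3x3 intrinsics, pixels), "R" (3x3) and "t" (3): a world point X has camera coordinates R X + t. Camera axes: x right, y down, z forward; pixel columns grow to the right and rows downward; lengths in mm; the calibration is good to about 2 mm. A picture is of the moment at which its call begins. There is no depth.
- finish_job(): hands the job in; it is judged then, once.
The state is a dict: "clock": time; "qpos": joint angles; "qd": joint speeds; "tau": joint torques, N m; "eef_pos": TCP position; "tool_rot": TCP orientation; "force": force on the tool from outside, world axes, zero at the start; "torque": the same for the moment, N m; "width": finger opening in mm; "gripper_force": force on a finger pad.
Only numpy, scipy, OpenCV 4.12 (cv2) and the standard library are available. Lean on these libraries where they do the work, as an engineer would, in place of code of your own. Each camera call takes 0.05 s, during which the arm holds its last target. There are 200 camera calls.

## Working session

There is one attempt and no reset: what is moved stays moved. The work goes in short steps, Python scripts to look and compute and a tool call to move; the robot and the scene stay as the last step left them, time stands still between calls to the robot, and variables do not carry over. Pictures are saved under pics/ and viewed, at most 10 in all, crops included, and the job is handed in when it is done.

Besides the shell and the picture viewer there is one more tool, called after "Emit:" as a command line: name --argument value ..., lists and objects as JSON in quotes. send_rows: Moves the arm, as the interface text tells. Its arguments: {"type":"object","properties":{"series":{"type":"array","items":{"type":"object","properties":{"ax":{"type":"number"},"ay":{"type":"number"},"az":{"type":"number"},"dx":{"type":"number"},"dy":{"type":"number"},"dz":{"type":"number"},"hand":{"type":"number"}}}}},"required":["series"]}

```bash
mkdir -p pics; ls; python3 - <<'E'
from cell import *
import cv2
print(read_state())
for n in("top","side"):
    g=get_image(n); cv2.imwrite(f"pics/{n}0.png",g["pixels"][:,:,::-1]); print(n,g["mtx"],g["R"],g["t"])
E
```

```text
pics
{'clock': 0.0, 'qpos': array([-1.28482695,  0.62935334,  0.03841671,  1.51839167, -0.02701528,
        0.99626223, -0.02001732]), 'qd': array([ 0.00015954,  0.00043587,  0.00031607,  0.00014802, -0.00167209,
       -0.00039323, -0.00121764]), 'tau': array([-4.61470972e-04, -5.63397825e+01,  1.22626137e+00, -1.93452519e+01,
        1.11175634e-02,  1.05503705e-02, -5.57857632e-06]), 'eef_pos': array([223.70265534, 609.62466979, 230.37636517]), 'tool_rot': array([-3.13969503e+00, -1.87499885e-06,  2.78981752e+00]), 'force': array([-0.47781109,  0.2913086 ,  0.37777708]), 'torque': array([ 0.04784304,  0.0013329 , -0.02474943]), 'gripper_force': 0.0, 'width': 85.71637247111285}
top [[387.50658896   0.         324.2660039 ]
 [  0.         387.50658896 200.39369555]
 [  0.           0.           1.        ]] [[-0.01035908 -0.99986557 -0.01270923]
 [-0.99776256  0.01117515 -0.06591658]
 [ 0.06604975  0.01199796 -0.9977442 ]] [  55.01355382  552.92969488 1179.79288711]
side [[386.6216191    0.         321.14624696]
 [  0.         386.6216191  195.34910017]
 [  0.           0.           1.        ]] [[-0.99821637 -0.05965969  0.00218945]
 [-0.03419755  0.54135728 -0.84009692]
 [ 0.04893464 -0.83867337 -0.54243191]] [ 533.34606302   56.12337235 1246.18412788]
```

View pics/top0.png

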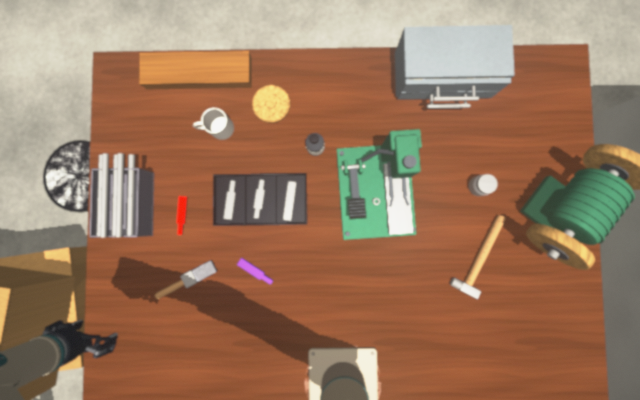

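View pics/side0.png

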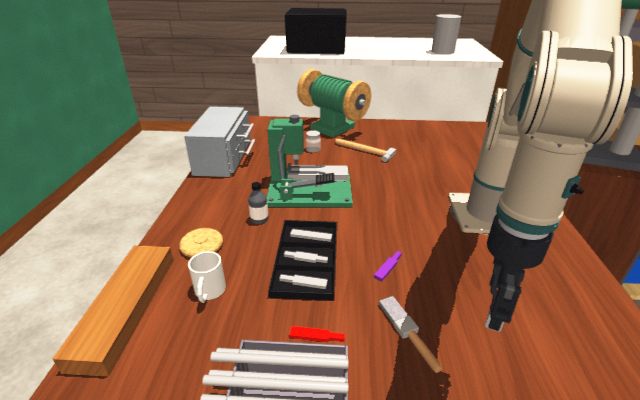

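The top view shows the tray at px (214..307, 174..225) and the press at (338..420, 130..240). The side view has the arm on the right, clear of both. I'll zoom in on the tray and press.

```bash
python3 - <<'E'
import cv2,numpy as np
a=cv2.imread("pics/top0.png");b=cv2.imread("pics/side0.png")
c=cv2.resize(a[120:250,205:430],None,fx=3.5,fy=3.5,interpolation=cv2.INTER_CUBIC)
cv2.imwrite("pics/z1.png",c)
cv2.imwrite("pics/z2.png",cv2.resize(b[110:300,255:365],None,fx=3,fy=3,interpolation=cv2.INTER_CUBIC))
E
cat > h.py <<'E'
import numpy as np,cv2
from cell import *
def ray(g,u,v,z):
    M=g["mtx"];R=g["R"];t=g["t"]
    d=R.T@np.linalg.solve(M,[u,v,1.]);c=-R.T@t
    return c+d*(z-c[2])/d[2]
def proj(g,X):
    p=(g["R"]@np.asarray(X,float).T).T+g["t"];p=(g["mtx"]@p.T).T
    return p[...,:2]/p[...,2:]
E
```

```text
(no output)
```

View pics/z1.png

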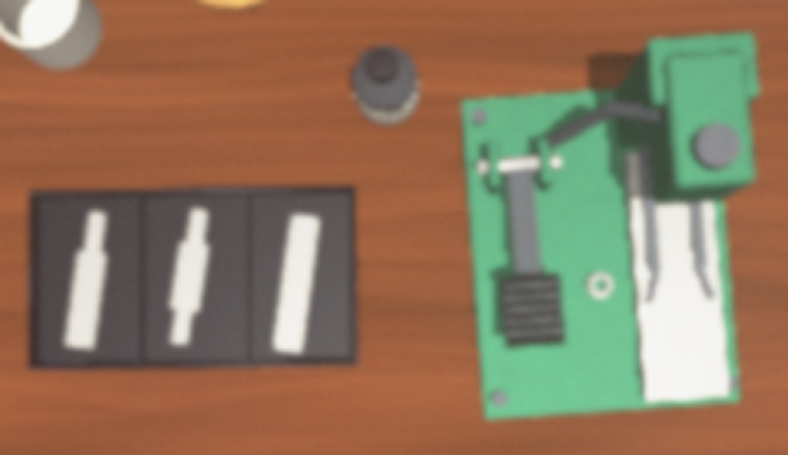

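View pics/z2.png

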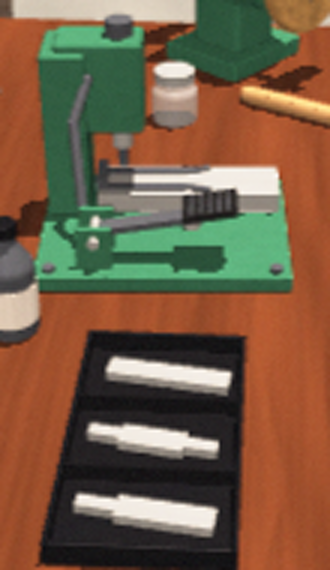

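The left compartment (zoom px ~ (85,280)) holds the single-tang blank with its tang up (+x). The press front faces the robot, slightly turned. Next I'll measure both.

```bash
cat > meas.py <<'E'
from h import *
g=get_image("top");im=g["pixels"].astype(int)
s=get_image("side")
# blanks
m=((im.min(2)>130)).astype(np.uint8); m2=np.zeros_like(m);m2[178:222,217:304]=m[178:222,217:304]
for c in cv2.findContours(m2,0,2)[0]:
    if cv2.contourArea(c)<60: continue
    ys,xs=np.nonzero(cv2.drawContours(np.zeros_like(m),[c],-1,1,-1))
    P=np.array([ray(g,x,y,15)[:2] for x,y in zip(xs,ys)])
    mu=P.mean(0);w,V=np.linalg.eigh(np.cov(P.T));a=V[:,1]*np.sign(V[0,1])
    q=(P-mu)@a; mid=mu+a*(q.max()+q.min())/2
    print("blank mid",mid.round(1),"mean",mu.round(1),"yaw",np.arctan2(a[1],a[0]).round(3),"len",np.ptp(q).round(1),"area off",((mu-mid)@a).round(1))
# press: base (z20) corners, bed (z45) front corners
H=cv2.inRange(cv2.cvtColor(g["pixels"],cv2.COLOR_RGB2HSV),(60,70,60),(90,255,255))
H[:, :330]=0;H[:,425:]=0
c=max(cv2.findContours(H,0,1)[0],key=cv2.contourArea)[:,0,:]
def fit(sel,z):
    vx,vy,x0,y0=cv2.fitLine(np.array(sel,np.float32),cv2.DIST_HUBER,0,.01,.01).ravel()
    A=ray(g,x0,y0,z);B=ray(g,x0+vx*20,y0+vy*20,z);d=(B-A)[:2];return A[:2],d/np.linalg.norm(d)
left=[(p[0]-.5,p[1]) for p in c if p[0]<347 and 155<p[1]<232]
front=[(p[0],p[1]+.5) for p in c if p[1]>231 and 350<p[0]<385]
for nm,l in (("left",left),("front",front)):
    A,d=fit(l,20);print(nm,len(l),A.round(1),"dir",np.arctan2(d[1],d[0]).round(3))
    globals()[nm]=(A,d)
th=[np.arctan2(*(d*np.sign(d[0]))[::-1]) for d in [left[1]]][0]
d=front[1]*np.sign(front[1][1]);th2=np.arctan2(-d[0],d[1])
print("yaw est",th,th2)
yaw=(th+th2)/2
t=np.linalg.solve(np.c_[left[1],-front[1]],front[0]-left[0]);corner=left[0]+left[1]*t[0]
R=np.array([[np.cos(yaw),-np.sin(yaw)],[np.sin(yaw),np.cos(yaw)]])
O=corner-R@[-157,115];print("corner",corner,"O",O.round(1),"yaw",yaw.round(4))
# bed white front corners check
Wm=(im.min(2)>170);Wm[:,:380]=0;Wm[:,422:]=0;Wm[:190]=0;Wm[240:]=0
ys,xs=np.nonzero(Wm);B=np.array([ray(g,x,y,45)[:2] for x,y in zip(xs,ys)]);L=(B-O)@R
print("bed in press frame: xmin",L[:,0].min().round(1),"y centre/width for x<-75:",[np.percentile(L[L[:,0]<-75,1],k).round(1) for k in (1,50,99)])
for nm,img in (("top",g),("side",s)):
    v=img["pixels"][:,:,::-1].copy()
    for p in [(-157,115,20),(-157,-110,20),(128,115,20),(-150,-95,45),(-150,-25,45),(-66,70,90),(35,-60,70),(55,-60,45),(-100,-60,45)]:
        w=np.r_[O+R@p[:2],p[2]];u=proj(img,w);cv2.circle(v,tuple(int(round(k*8)) for k in u),8,(0,0,255),-1,cv2.LINE_AA,3)
    cv2.imwrite(f"pics/o_{nm}.png",v)
a=cv2.resize(cv2.imread("pics/o_top.png")[125:245,330:425],None,fx=4,fy=4)
b=cv2.resize(cv2.imread("pics/o_side.png")[110:220,260:360],None,fx=4,fy=4)
h=480;b=cv2.copyMakeBorder(b,0,40,0,0,cv2.BORDER_CONSTANT);cv2.imwrite("pics/o.png",np.hstack([a,b]))
E
python3 meas.py
```

```text
blank mid [554.7 157.9] mean [554.3 157.9] yaw -0.138 len 124.2 area off -0.4
blank mid [559.7 343. ] mean [553.7 343.8] yaw -0.132 len 123.5 area off -6.1
blank mid [561.8 253.1] mean [561.  253.2] yaw -0.15 len 123.7 area off -0.8
left 76 [5.742e+02 3.000e-01] dir -3.082
front 34 [439.1 -92.1] dir -1.509
yaw est 0.059883835750714154 0.06216879653081243
corner [433.83016577  -8.15706836] O [ 597.6 -113.4] yaw 0.061
bed in press frame: xmin -153.4 y centre/width for x<-75: [np.float64(-94.8), np.float64(-58.3), np.float64(-22.1)]
```

View pics/o.png

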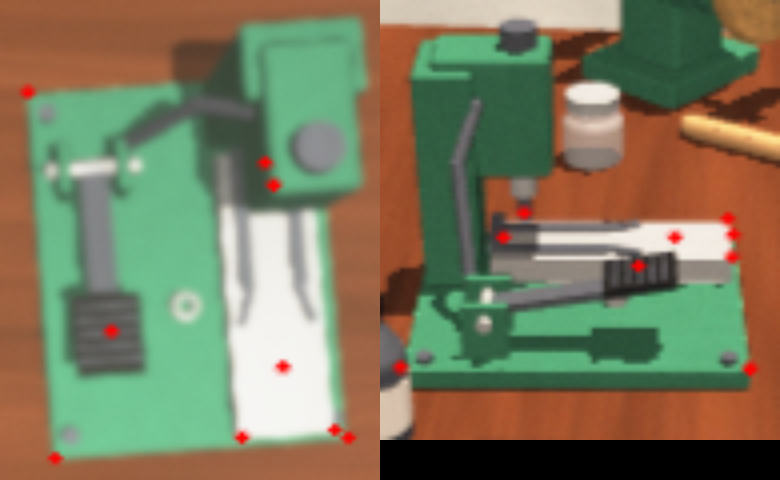

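```bash
cat >> h.py <<'E'
from scipy.spatial.transform import Rotation as Ro
O=np.array([597.6,-112.8]);YAW=0.061
def P(x,y,z=None):
    c,s=np.cos(YAW),np.sin(YAW);p=O+np.array([c*x-s*y,s*x+c*y]);return p if z is None else np.r_[p,z]
def delta(pos,yaw):
    s=read_state();R=Ro.from_euler("xyz",s["tool_rot"])
    d=R.inv().apply(np.asarray(pos)-s["eef_pos"])/10
    r=(R.inv()*Ro.from_euler("xyz",[np.pi,0,yaw])).as_rotvec()
    print("clock",s["clock"],"d cm",d.round(2),"a",r.round(3),"w",s["width"].round(1),"F",s["force"].round(1))
E
python3 -c "
from h import *
delta([551.8,344.1,110],np.pi-.135);print(P(-108,-60),P(-76,-60),P(-66,70))"
```

```text
Traceback (most recent call last):
  File "h.py", line 18, in delta
    print("clock",s["clock"],"d cm",d.round(2),"a",r.round(3),"w",s["width"].round(1),"F",s["force"].round(1))
                                                                  ^^^^^^^^^^^^^^^^
AttributeError: 'float' object has no attribute 'round'
```

```bash
sed -i 's/s\["width"\].round(1)/round(s["width"],1)/' h.py
python3 -c "
from h import *
delta([551.8,344.1,110],np.pi-.135);print(P(-108,-60),P(-76,-60),P(-66,70))"
```

```text
clock 0.2 d cm [-39.95 -13.63  12.09] a [-0.001 -0.    -0.217] w 85.4 F [0.1 0.1 0.2]
[ 493.45860231 -179.27231971] [ 525.39908477 -177.32153005] [527.45540255 -46.95369829]
```

Emit:
send_rows --series '[{"dx": -39.9, "dy": -13.6, "dz": 6, "ax": 0, "ay": 0, "az": -0.217, "hand": 0.5}, {"dx": -39.9, "dy": -13.6, "dz": 6, "ax": 0, "ay": 0, "az": -0.217, "hand": 0.5}, {"dx": -39.9, "dy": -13.6, "dz": 6, "ax": 0, "ay": 0, "az": -0.217, "hand": 0.5}, {"dx": -39.9, "dy": -13.6, "dz": 6, "ax": 0, "ay": 0, "az": -0.217, "hand": 0.5}, {"dx": -39.9, "dy": -13.6, "dz": 6, "ax": 0, "ay": 0, "az": -0.217, "hand": 0.5}, {"dx": -39.9, "dy": -13.6, "dz": 6, "ax": 0, "ay": 0, "az": -0.217, "hand": 0.5}, {"dx": -39.9, "dy": -13.6, "dz": 6, "ax": 0, "ay": 0, "az": -0.217, "hand": 0.5}, {"dx": -39.9, "dy": -13.6, "dz": 6, "ax": 0, "ay": 0, "az": -0.217, "hand": 0.5}, {"dx": -39.9, "dy": -13.6, "dz": 6, "ax": 0, "ay": 0, "az": -0.217, "hand": 0.5}, {"dx": -39.9, "dy": -13.6, "dz": 12, "ax": 0, "ay": 0, "az": -0.217, "hand": 0.5}]'

```text
clock: 1.2
eef_pos: [561.4, 342.0, 126.2]
tool_rot: [3.135, 0.014, 2.998]
force: [0.5, 0.7, -0.6]
width: 42.8
gripper_force: 0.0
```

Emit:
send_rows --series '[{"hand": 0.5}, {"hand": 0.5}]'

```text
invalid input at $.series[0]: expected keys ax, ay, az, dx, dy, dz, hand
```

```bash
python3 -c "
from h import *
print(read_state()['eef_pos'],read_state()['tool_rot']);delta([551.8,344.1,30],np.pi-.135)
g=get_image('side');v=g['pixels'][:,:,::-1].copy()
cv2.imwrite('pics/s1.png',cv2.resize(v[200:320,240:380],None,fx=4,fy=4))"
```

```text
[561.37718025 342.03794163 126.24393472] [3.13519327 0.01392676 2.99807734]
clock 1.2 d cm [1.11 0.01 9.61] a [ 0.006  0.014 -0.008] w 42.8 F [ 0.5  0.7 -0.6]
```

View pics/s1.png

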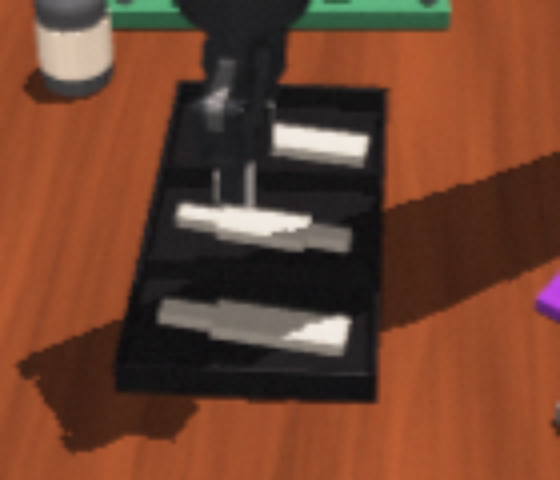

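The gripper hangs over the tray, still moving. The blank is untouched in the nearest compartment (px ~ (255,325) in the crop).

Emit:
send_rows --series '[{"dx": 0, "dy": 0, "dz": 0, "ax": 0, "ay": 0, "az": 0, "hand": 0.5}, {"dx": 0, "dy": 0, "dz": 0, "ax": 0, "ay": 0, "az": 0, "hand": 0.5}, {"dx": 0, "dy": 0, "dz": 0, "ax": 0, "ay": 0, "az": 0, "hand": 0.5}]'

```text
clock: 1.55
eef_pos: [552.3, 346.8, 123.5]
tool_rot: [3.139, 0.002, 3.008]
force: [0.7, 0.8, 1.2]
width: 42.5
gripper_force: 0.0
```

```bash
python3 -c "
from h import *
delta([551.8,344.1,6],np.pi-.135)"
```

```text
clock 1.55 d cm [ 0.04 -0.31 11.75] a [0.003 0.002 0.002] w 42.5 F [0.7 0.8 1.2]
```

Emit:
send_rows --series '[{"dx": 0, "dy": -0.3, "dz": 4, "ax": 0, "ay": 0, "az": 0, "hand": 0.5}, {"dx": 0, "dy": -0.3, "dz": 8, "ax": 0, "ay": 0, "az": 0, "hand": 0.5}, {"dx": 0, "dy": -0.3, "dz": 10, "ax": 0, "ay": 0, "az": 0, "hand": 0.5}, {"dx": 0, "dy": -0.3, "dz": 11, "ax": 0, "ay": 0, "az": 0, "hand": 0.5}, {"dx": 0, "dy": -0.3, "dz": 11.3, "ax": 0, "ay": 0, "az": 0, "hand": 0.5}, {"dx": 0, "dy": -0.3, "dz": 11.3, "ax": 0, "ay": 0, "az": 0, "hand": 0.5}, {"dx": 0, "dy": -0.3, "dz": 11.3, "ax": 0, "ay": 0, "az": 0, "hand": 0.5}]'

```text
clock: 2.25
eef_pos: [552.3, 343.0, 10.1]
tool_rot: [3.14, 0.002, 3.007]
force: [-0.2, 0.4, -0.2]
width: 42.7
gripper_force: 0.0
```

```bash
python3 -c "
from h import *
delta([551.8,344.1,6.5],np.pi-.135)"
```

```text
clock 2.25 d cm [0.07 0.11 0.36] a [0.002 0.002 0.   ] w 42.7 F [-0.2  0.4 -0.2]
```

Emit:
send_rows --series '[{"dx": 0, "dy": 0.1, "dz": 0.3, "ax": 0, "ay": 0, "az": 0, "hand": 0.5}, {"dx": 0, "dy": 0.1, "dz": 0.3, "ax": 0, "ay": 0, "az": 0, "hand": 0.85}, {"dx": 0, "dy": 0.1, "dz": 0.3, "ax": 0, "ay": 0, "az": 0, "hand": 0.85}, {"dx": 0, "dy": 0.1, "dz": 0.3, "ax": 0, "ay": 0, "az": 0, "hand": 0.85}, {"dx": 0, "dy": 0.1, "dz": 0.3, "ax": 0, "ay": 0, "az": 0, "hand": 0.85}, {"dx": 0, "dy": 0.1, "dz": 0.3, "ax": 0, "ay": 0, "az": 0, "hand": 0.85}]'

```text
clock: 2.85
eef_pos: [551.7, 343.5, 6.1]
tool_rot: [3.141, 0.001, 3.007]
force: [-1.2, -0.6, 5.1]
width: 22.0
gripper_force: 60.4
```

Emit:
send_rows --series '[{"dx": 0, "dy": 0, "dz": -3, "ax": 0, "ay": 0, "az": 0, "hand": 0.85}, {"dx": 0, "dy": 0, "dz": -8, "ax": 0, "ay": 0, "az": 0, "hand": 0.85}, {"dx": 0, "dy": 0, "dz": -12, "ax": 0, "ay": 0, "az": 0, "hand": 0.85}, {"dx": 0, "dy": 0, "dz": -14.5, "ax": 0, "ay": 0, "az": 0, "hand": 0.85}, {"dx": 0, "dy": 0, "dz": -14.5, "ax": 0, "ay": 0, "az": 0, "hand": 0.85}, {"dx": 0, "dy": 0, "dz": -14.5, "ax": 0, "ay": 0, "az": 0, "hand": 0.85}]'

```text
clock: 3.45
eef_pos: [550.9, 342.6, 149.6]
tool_rot: [-3.141, -0.001, 3.007]
force: [-1.0, 0.4, -2.3]
width: 22.0
gripper_force: 59.6
```

```bash
python3 -c "
from h import *
delta(P(-108,-60,150),np.pi+YAW)"
```

```text
clock 3.45 d cm [ -1.33 -52.49  -0.  ] a [-0.001 -0.001 -0.196] w 22.0 F [-1.   0.4 -2.3]
```

Emit:
send_rows --series '[{"dx": 0, "dy": -3, "dz": 0, "ax": 0, "ay": 0, "az": 0, "hand": 0.85}, {"dx": 0, "dy": -7, "dz": 0, "ax": 0, "ay": 0, "az": 0, "hand": 0.85}, {"dx": 0, "dy": -11.5, "dz": 0, "ax": 0, "ay": 0, "az": -0.03, "hand": 0.85}, {"dx": 0, "dy": -16, "dz": 0, "ax": 0, "ay": 0, "az": -0.06, "hand": 0.85}, {"dx": 0, "dy": -20.5, "dz": 0, "ax": 0, "ay": 0, "az": -0.09, "hand": 0.85}, {"dx": -0.3, "dy": -25, "dz": 0, "ax": 0, "ay": 0, "az": -0.12, "hand": 0.85}, {"dx": -0.5, "dy": -29.5, "dz": 0, "ax": 0, "ay": 0, "az": -0.15, "hand": 0.85}, {"dx": -0.7, "dy": -34, "dz": 0, "ax": 0, "ay": 0, "az": -0.18, "hand": 0.85}, {"dx": -1, "dy": -38.5, "dz": 0, "ax": 0, "ay": 0, "az": -0.196, "hand": 0.85}, {"dx": -1.3, "dy": -43, "dz": 0, "ax": 0, "ay": 0, "az": -0.196, "hand": 0.85}]'

```text
clock: 4.45
eef_pos: [504.3, -86.3, 148.1]
tool_rot: [3.14, -0.004, -3.08]
force: [0.9, -1.1, -2.0]
width: 22.1
gripper_force: 59.6
```

```bash
python3 -c "
from h import *
delta(P(-108,-60,150),np.pi+YAW)"
```

```text
clock 4.45 d cm [ 1.66 -9.21 -0.19] a [ 0.001 -0.004  0.001] w 22.1 F [ 0.9 -1.1 -2. ]
```

Emit:
send_rows --series '[{"dx": 0.8, "dy": -4, "dz": 0, "ax": 0, "ay": 0, "az": 0, "hand": 0.85}, {"dx": 1.6, "dy": -7, "dz": 0, "ax": 0, "ay": 0, "az": 0, "hand": 0.85}, {"dx": 1.6, "dy": -8.9, "dz": 0, "ax": 0, "ay": 0, "az": 0, "hand": 0.85}, {"dx": 1.6, "dy": -8.9, "dz": 0, "ax": 0, "ay": 0, "az": 0, "hand": 0.85}, {"dx": 1.6, "dy": -8.9, "dz": 0, "ax": 0, "ay": 0, "az": 0, "hand": 0.85}]'

```text
clock: 4.95
eef_pos: [494.7, -173.9, 148.6]
tool_rot: [3.14, -0.003, -3.081]
force: [0.1, 0.4, -2.4]
width: 22.4
gripper_force: 59.7
```

```bash
python3 -c "
from h import *
delta(P(-108,-60,50),np.pi+YAW)
g=get_image('side');v=g['pixels'][:,:,::-1].copy();t=get_image('top')['pixels'][:,:,::-1]
a=cv2.resize(v[110:220,260:380],None,fx=3,fy=3);b=cv2.resize(t[130:240,330:430],None,fx=3,fy=3)
cv2.imwrite('pics/s2.png',np.hstack([a,b]))"
```

```text
clock 4.95 d cm [ 0.13 -0.55  9.86] a [ 0.002 -0.003 -0.   ] w 22.4 F [ 0.1  0.4 -2.4]
```

View pics/s2.png

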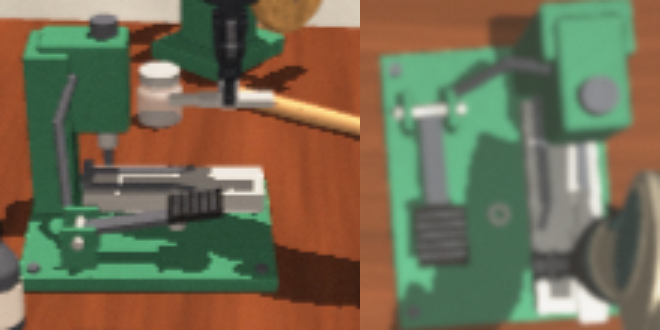

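The blank is held level with the tang leading (side crop, tang px ~ (190,97)). Lowering onto the bed.

Emit:
send_rows --series '[{"dx": 0.1, "dy": -0.5, "dz": 3, "ax": 0, "ay": 0, "az": 0, "hand": 0.85}, {"dx": 0.1, "dy": -0.5, "dz": 6, "ax": 0, "ay": 0, "az": 0, "hand": 0.85}, {"dx": 0.1, "dy": -0.5, "dz": 8, "ax": 0, "ay": 0, "az": 0, "hand": 0.85}, {"dx": 0.1, "dy": -0.5, "dz": 9, "ax": 0, "ay": 0, "az": 0, "hand": 0.85}, {"dx": 0.1, "dy": -0.5, "dz": 9.6, "ax": 0, "ay": 0, "az": 0, "hand": 0.85}, {"dx": 0.1, "dy": -0.5, "dz": 9.6, "ax": 0, "ay": 0, "az": 0, "hand": 0.85}, {"dx": 0.1, "dy": -0.5, "dz": 9.6, "ax": 0, "ay": 0, "az": 0, "hand": 0.85}]'

```text
clock: 5.75
eef_pos: [496.0, -179.5, 55.0]
tool_rot: [-3.141, 0.001, -3.08]
force: [-0.8, -0.4, -1.5]
width: 22.2
gripper_force: 59.6
```

```bash
python3 -c "
from h import *
delta(P(-108,-60,47),np.pi+YAW)"
```

```text
clock 5.75 d cm [0.25 0.04 0.8 ] a [-0.     0.001  0.001] w 22.2 F [-0.8 -0.4 -1.5]
```

Emit:
send_rows --series '[{"dx": 0.2, "dy": 0, "dz": 0.3, "ax": 0, "ay": 0, "az": 0, "hand": 0.85}, {"dx": 0.2, "dy": 0, "dz": 0.5, "ax": 0, "ay": 0, "az": 0, "hand": 0.85}, {"dx": 0.2, "dy": 0, "dz": 0.6, "ax": 0, "ay": 0, "az": 0, "hand": 0.85}, {"dx": 0.2, "dy": 0, "dz": 0.6, "ax": 0, "ay": 0, "az": 0, "hand": 0.85}]'

```text
clock: 6.15
eef_pos: [493.3, -179.8, 48.3]
tool_rot: [-3.142, 0.0, -3.081]
force: [0.2, 0.7, -1.5]
width: 22.2
gripper_force: 59.6
```

Emit:
send_rows --series '[{"dx": 0, "dy": 0, "dz": 0.1, "ax": 0, "ay": 0, "az": 0, "hand": 0.85}, {"dx": 0, "dy": 0, "dz": 0.15, "ax": 0, "ay": 0, "az": 0, "hand": 0.85}, {"dx": 0, "dy": 0, "dz": 0.15, "ax": 0, "ay": 0, "az": 0, "hand": 0.85}]'

```text
clock: 6.45
eef_pos: [493.2, -179.8, 46.7]
tool_rot: [3.142, -0.0, -3.08]
force: [0.5, 0.3, -2.6]
width: 21.9
gripper_force: 59.6
```

Emit:
send_rows --series '[{"dx": 0, "dy": 0, "dz": 0.1, "ax": 0, "ay": 0, "az": 0, "hand": 0.85}, {"dx": 0, "dy": 0, "dz": 0.15, "ax": 0, "ay": 0, "az": 0, "hand": 0.85}, {"dx": 0, "dy": 0, "dz": 0.15, "ax": 0, "ay": 0, "az": 0, "hand": 0.85}]'

```text
clock: 6.75
eef_pos: [493.3, -179.8, 46.0]
tool_rot: [-3.141, 0.0, -3.08]
force: [-1.9, -0.1, 5.9]
width: 22.1
gripper_force: 60.6
```

Emit:
send_rows --series '[{"dx": 0, "dy": 0, "dz": 0.1, "ax": 0, "ay": 0, "az": 0, "hand": 0.5}, {"dx": 0, "dy": 0, "dz": 0.1, "ax": 0, "ay": 0, "az": 0, "hand": 0.5}, {"dx": 0, "dy": 0, "dz": 0.1, "ax": 0, "ay": 0, "az": 0, "hand": 0.5}, {"dx": 0, "dy": 0, "dz": -2, "ax": 0, "ay": 0, "az": 0, "hand": 0.5}, {"dx": 0, "dy": 0, "dz": -5, "ax": 0, "ay": 0, "az": 0, "hand": 0.5}, {"dx": 4, "dy": 0, "dz": -5, "ax": 0, "ay": 0, "az": 0, "hand": 1}, {"dx": 8, "dy": 0, "dz": -5, "ax": 0, "ay": 0, "az": 0, "hand": 1}, {"dx": 8, "dy": 0, "dz": -5, "ax": 0, "ay": 0, "az": 0, "hand": 1}, {"dx": 8, "dy": 0, "dz": -5, "ax": 0, "ay": 0, "az": 0, "hand": 1}]'

```text
clock: 7.65
eef_pos: [413.0, -184.9, 95.5]
tool_rot: [-3.141, 0.0, -3.081]
force: [0.8, -0.4, 0.5]
width: 0.3
gripper_force: 0.0
```

```bash
python3 -c "
from h import *
delta(P(-185,-60,52),np.pi+YAW)
g=get_image('side');v=g['pixels'][:,:,::-1].copy();t=get_image('top')['pixels'][:,:,::-1]
a=cv2.resize(v[110:220,260:380],None,fx=3,fy=3);b=cv2.resize(t[130:240,330:430],None,fx=3,fy=3)
cv2.imwrite('pics/s3.png',np.hstack([a,b]))"
```

```text
clock 7.65 d cm [-0.36  0.08  4.35] a [-0.     0.    -0.001] w 0.3 F [ 0.8 -0.4  0.5]
```

View pics/s3.png

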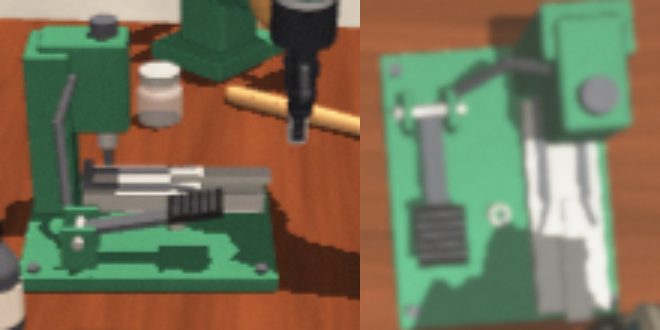

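The blank lies straight on the bed with its tang in the channel (right crop, ~ (567,210)). The butt overhangs the front. Now I'll lower behind the butt and push.

Emit:
send_rows --series '[{"dx": 0, "dy": 0.1, "dz": 2.5, "ax": 0, "ay": 0, "az": 0, "hand": 1}, {"dx": 0, "dy": 0.1, "dz": 4.4, "ax": 0, "ay": 0, "az": 0, "hand": 1}, {"dx": 0, "dy": 0.1, "dz": 4.4, "ax": 0, "ay": 0, "az": 0, "hand": 1}, {"dx": 0, "dy": 0.1, "dz": 4.4, "ax": 0, "ay": 0, "az": 0, "hand": 1}]'

```text
clock: 8.15
eef_pos: [414.1, -183.4, 51.1]
tool_rot: [3.141, -0.0, -3.08]
force: [-0.6, 0.3, 0.4]
width: -0.1
gripper_force: 0.0
```

```bash
python3 -c "
from h import *
delta(P(-76,-60,51),np.pi+YAW)"
```

```text
clock 8.15 d cm [-1.115e+01 -8.000e-02  1.000e-02] a [ 0.    -0.     0.001] w -0.1 F [-0.6  0.3  0.4]
```

Emit:
send_rows --series '[{"dx": -1.5, "dy": 0, "dz": 0, "ax": 0, "ay": 0, "az": 0, "hand": 1}, {"dx": -2.3, "dy": 0, "dz": 0, "ax": 0, "ay": 0, "az": 0, "hand": 1}, {"dx": -3.1, "dy": 0, "dz": 0, "ax": 0, "ay": 0, "az": 0, "hand": 1}, {"dx": -4, "dy": 0, "dz": 0, "ax": 0, "ay": 0, "az": 0, "hand": 1}, {"dx": -5, "dy": 0, "dz": 0, "ax": 0, "ay": 0, "az": 0, "hand": 1}, {"dx": -6, "dy": 0, "dz": 0, "ax": 0, "ay": 0, "az": 0, "hand": 1}, {"dx": -7, "dy": -0.1, "dz": 0, "ax": 0, "ay": 0, "az": 0, "hand": 1}, {"dx": -8, "dy": -0.1, "dz": 0, "ax": 0, "ay": 0, "az": 0, "hand": 1}, {"dx": -9, "dy": -0.1, "dz": 0, "ax": 0, "ay": 0, "az": 0, "hand": 1}, {"dx": -9.5, "dy": -0.1, "dz": 0, "ax": 0, "ay": 0, "az": 0, "hand": 1}]'

```text
clock: 9.15
eef_pos: [509.9, -178.6, 51.3]
tool_rot: [3.142, 0.001, -3.08]
force: [-0.8, 0.5, 0.2]
width: -0.0
gripper_force: 0.6
```

Emit:
send_rows --series '[{"dx": -0.4, "dy": 0, "dz": 0, "ax": 0, "ay": 0, "az": 0, "hand": 1}, {"dx": -0.7, "dy": 0, "dz": 0, "ax": 0, "ay": 0, "az": 0, "hand": 1}, {"dx": -1, "dy": 0, "dz": 0, "ax": 0, "ay": 0, "az": 0, "hand": 1}, {"dx": -1.2, "dy": 0, "dz": 0, "ax": 0, "ay": 0, "az": 0, "hand": 1}, {"dx": -1.3, "dy": 0, "dz": 0, "ax": 0, "ay": 0, "az": 0, "hand": 1}]'

```text
clock: 9.65
eef_pos: [521.3, -178.0, 51.3]
tool_rot: [3.142, 0.0, -3.08]
force: [-0.8, 1.4, -0.7]
width: 0.1
gripper_force: 0.7
```

Emit:
send_rows --series '[{"dx": -0.2, "dy": 0, "dz": 0, "ax": 0, "ay": 0, "az": 0, "hand": 1}, {"dx": -0.3, "dy": 0, "dz": 0, "ax": 0, "ay": 0, "az": 0, "hand": 1}, {"dx": -0.4, "dy": 0, "dz": 0, "ax": 0, "ay": 0, "az": 0, "hand": 1}, {"dx": -0.4, "dy": 0, "dz": 0, "ax": 0, "ay": 0, "az": 0, "hand": 1}]'

```text
clock: 10.05
eef_pos: [524.2, -177.8, 51.1]
tool_rot: [3.141, -0.002, -3.081]
force: [-3.7, 0.1, 1.5]
width: -0.3
gripper_force: 1.9
```

Emit:
send_rows --series '[{"dx": -0.1, "dy": 0, "dz": 0, "ax": 0, "ay": 0, "az": 0, "hand": 1}, {"dx": -0.2, "dy": 0, "dz": 0, "ax": 0, "ay": 0, "az": 0, "hand": 1}, {"dx": -0.2, "dy": 0, "dz": 0, "ax": 0, "ay": 0, "az": 0, "hand": 1}]'

```text
clock: 10.35
eef_pos: [524.3, -177.9, 51.0]
tool_rot: [3.141, -0.005, -3.081]
force: [-7.7, 0.2, 4.3]
width: -0.2
gripper_force: 3.6
```

Emit:
send_rows --series '[{"dx": -0.2, "dy": 0, "dz": 0, "ax": 0, "ay": 0, "az": 0, "hand": 1}, {"dx": -0.3, "dy": 0, "dz": 0, "ax": 0, "ay": 0, "az": 0, "hand": 1}, {"dx": -0.3, "dy": 0, "dz": 0, "ax": 0, "ay": 0, "az": 0, "hand": 1}, {"dx": 0.1, "dy": 0, "dz": 0, "ax": 0, "ay": 0, "az": 0, "hand": 1}, {"dx": 0.9, "dy": 0, "dz": 0, "ax": 0, "ay": 0, "az": 0, "hand": 1}, {"dx": 3, "dy": 0, "dz": 0, "ax": 0, "ay": 0, "az": 0, "hand": 1}, {"dx": 3, "dy": 0, "dz": -4, "ax": 0, "ay": 0, "az": 0, "hand": 1}, {"dx": 3, "dy": 0, "dz": -8, "ax": 0, "ay": 0, "az": 0, "hand": 1}, {"dx": 3, "dy": 0, "dz": -8, "ax": 0, "ay": 0, "az": 0, "hand": 1}]'

```text
clock: 11.25
eef_pos: [502.1, -180.8, 136.2]
tool_rot: [-3.137, 0.012, -3.081]
force: [0.6, 0.1, 0.1]
width: 0.1
gripper_force: 0.0
```

```bash
python3 -c "
from h import *
delta(P(-66,70,130),np.pi+YAW)
g=get_image('side');v=g['pixels'][:,:,::-1].copy();t=get_image('top');
b=cv2.resize(t['pixels'][150:240,375:425,::-1],None,fx=6,fy=6)
a=cv2.resize(v[145:199,280:360],None,fx=6,fy=6);a=cv2.copyMakeBorder(a,0,540-324,0,0,0)
cv2.imwrite('pics/s4.png',np.hstack([a,b]))
for x,z in((-65,55),(-65,50),(55,55)): print(x,proj(t,P(x,-60,z))-[375,150],proj(g,P(x,-60,z))-[280,145])"
```

```text
clock 11.25 d cm [-3.34 13.21  0.61] a [-0.004  0.012  0.   ] w 0.1 F [0.6 0.1 0.1]
-65 [24.67302569 54.45927227] [43.53241604 21.42203433]
-65 [24.37079406 54.55163148] [43.52473438 22.64377729]
55 [21.31312418 14.74881554] [10.16702121 21.37857522]
```

View pics/s4.png

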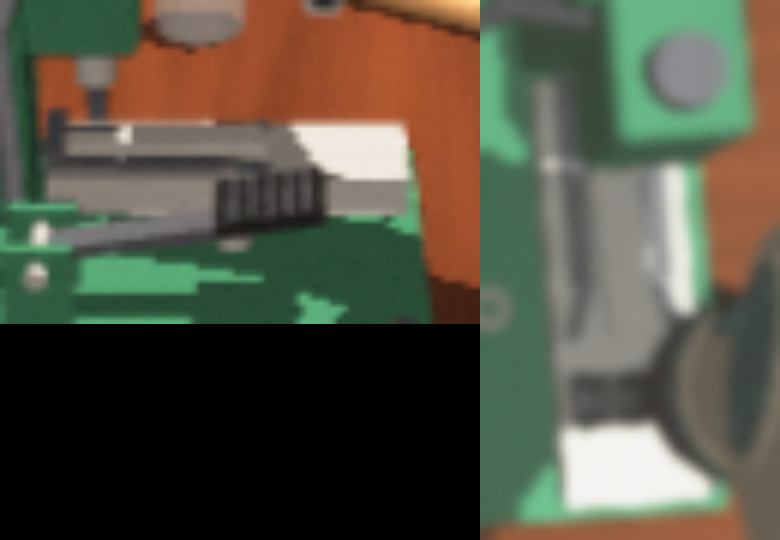

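The side crop shows the blank's butt edge near (268,125), matching the predicted home position (261,128), and the treadle is still up. On to the pad.

Emit:
send_rows --series '[{"dx": -1, "dy": 4, "dz": 0, "ax": 0, "ay": 0, "az": 0, "hand": 1}, {"dx": -2, "dy": 8, "dz": 0, "ax": 0, "ay": 0, "az": 0, "hand": 1}, {"dx": -3, "dy": 12, "dz": 0, "ax": 0, "ay": 0, "az": 0, "hand": 1}, {"dx": -3.3, "dy": 13.2, "dz": 1.5, "ax": 0, "ay": 0, "az": 0, "hand": 1}, {"dx": -3.3, "dy": 13.2, "dz": 2.5, "ax": 0, "ay": 0, "az": 0, "hand": 1}, {"dx": -3.3, "dy": 13.2, "dz": 2.5, "ax": 0, "ay": 0, "az": 0, "hand": 1}, {"dx": -3.3, "dy": 13.2, "dz": 2.5, "ax": 0, "ay": 0, "az": 0, "hand": 1}]'

```text
clock: 12.05
eef_pos: [521.4, -47.7, 105.5]
tool_rot: [-3.141, -0.002, -3.083]
force: [-0.2, -0.2, -0.2]
width: -0.3
gripper_force: 0.0
```

```bash
python3 -c "
from h import *
delta(P(-66,70,92),np.pi+YAW);print(read_state()['eef_pos'])"
```

```text
clock 12.05 d cm [-0.61  0.04  1.35] a [-0.001 -0.002 -0.002] w -0.3 F [-0.2 -0.2 -0.2]
[521.38201535 -47.67875566 105.53577835]
```

Emit:
send_rows --series '[{"dx": -0.5, "dy": 0, "dz": 1, "ax": 0, "ay": 0, "az": 0, "hand": 1}, {"dx": -0.5, "dy": 0, "dz": 1.4, "ax": 0, "ay": 0, "az": 0, "hand": 1}, {"dx": -0.4, "dy": 0, "dz": 1.8, "ax": 0, "ay": 0, "az": 0, "hand": 1}, {"dx": -0.4, "dy": 0, "dz": 2.2, "ax": 0, "ay": 0, "az": 0, "hand": 1}, {"dx": -0.3, "dy": 0, "dz": 2.6, "ax": 0, "ay": 0, "az": 0, "hand": 1}, {"dx": -0.3, "dy": 0, "dz": 3, "ax": 0, "ay": 0, "az": 0, "hand": 1}, {"dx": -0.2, "dy": 0, "dz": 3.2, "ax": 0, "ay": 0, "az": 0, "hand": 1}, {"dx": -0.2, "dy": 0, "dz": 3.2, "ax": 0, "ay": 0, "az": 0, "hand": 1}]'

```text
clock: 12.85
eef_pos: [524.2, -45.9, 74.2]
tool_rot: [-3.141, 0.0, -3.081]
force: [-0.1, -2.1, 4.7]
width: -0.0
gripper_force: 2.2
```

Emit:
send_rows --series '[{"dx": 0, "dy": 0, "dz": 0.2, "ax": 0, "ay": 0, "az": 0, "hand": 1}, {"dx": 0, "dy": 0, "dz": 0.4, "ax": 0, "ay": 0, "az": 0, "hand": 1}, {"dx": 0, "dy": 0, "dz": 0.5, "ax": 0, "ay": 0, "az": 0, "hand": 1}, {"dx": 0, "dy": 0, "dz": 0.5, "ax": 0, "ay": 0, "az": 0, "hand": 1}]'

```text
clock: 13.25
eef_pos: [523.7, -45.8, 69.2]
tool_rot: [-3.141, -0.001, -3.081]
force: [-0.8, -2.8, 5.8]
width: 0.1
gripper_force: 2.7
```

Emit:
send_rows --series '[{"dx": 0, "dy": 0, "dz": 0.2, "ax": 0, "ay": 0, "az": 0, "hand": 1}, {"dx": 0.1, "dy": 0, "dz": 0.4, "ax": 0, "ay": 0, "az": 0, "hand": 1}, {"dx": 0.1, "dy": 0, "dz": 0.5, "ax": 0, "ay": 0, "az": 0, "hand": 1}, {"dx": 0.1, "dy": 0, "dz": 0.5, "ax": 0, "ay": 0, "az": 0, "hand": 1}]'

```text
clock: 13.65
eef_pos: [523.3, -45.7, 64.6]
tool_rot: [-3.141, 0.0, -3.081]
force: [-1.1, -3.5, 7.7]
width: -0.4
gripper_force: 4.0
```

Emit:
send_rows --series '[{"dx": 0, "dy": 0, "dz": 0.1, "ax": 0, "ay": 0, "az": 0, "hand": 1}, {"dx": 0, "dy": 0, "dz": 0.2, "ax": 0, "ay": 0, "az": 0, "hand": 1}, {"dx": 0, "dy": 0, "dz": 0.3, "ax": 0, "ay": 0, "az": 0, "hand": 1}, {"dx": 0, "dy": 0, "dz": 0.3, "ax": 0, "ay": 0, "az": 0, "hand": 1}]'

```text
clock: 14.05
eef_pos: [523.3, -45.8, 63.6]
tool_rot: [-3.141, 0.001, -3.081]
force: [-5.7, -1.4, 25.9]
width: 0.1
gripper_force: 13.7
```

The ram landed at z ≈ 64 with about 26 N on the pad. I'll ease slightly and hold.

Emit:
send_rows --series '[{"dx": 0, "dy": 0, "dz": -0.04, "ax": 0, "ay": 0, "az": 0, "hand": 1}, {"dx": 0, "dy": 0, "dz": -0.04, "ax": 0, "ay": 0, "az": 0, "hand": 1}, {"dx": 0, "dy": 0, "dz": -0.04, "ax": 0, "ay": 0, "az": 0, "hand": 1}]'

```text
clock: 14.35
eef_pos: [523.3, -45.8, 63.7]
tool_rot: [-3.141, 0.001, -3.081]
force: [-4.7, -2.8, 24.9]
width: -0.0
gripper_force: 12.1
```

Emit:
send_rows --series '[{"dx": 0, "dy": 0, "dz": -0.03, "ax": 0, "ay": 0, "az": 0, "hand": 1}, {"dx": 0, "dy": 0, "dz": -0.03, "ax": 0, "ay": 0, "az": 0, "hand": 1}, {"dx": 0, "dy": 0, "dz": -0.03, "ax": 0, "ay": 0, "az": 0, "hand": 1}, {"dx": 0, "dy": 0, "dz": -0.03, "ax": 0, "ay": 0, "az": 0, "hand": 1}, {"dx": 0, "dy": 0, "dz": -0.03, "ax": 0, "ay": 0, "az": 0, "hand": 1}, {"dx": 0, "dy": 0, "dz": -0.03, "ax": 0, "ay": 0, "az": 0, "hand": 1}, {"dx": 0, "dy": 0, "dz": -0.03, "ax": 0, "ay": 0, "az": 0, "hand": 1}, {"dx": 0, "dy": 0, "dz": -0.03, "ax": 0, "ay": 0, "az": 0, "hand": 1}, {"dx": 0, "dy": 0, "dz": -0.03, "ax": 0, "ay": 0, "az": 0, "hand": 1}, {"dx": 0, "dy": 0, "dz": -0.03, "ax": 0, "ay": 0, "az": 0, "hand": 1}]'

```text
clock: 15.35
eef_pos: [523.3, -45.8, 63.8]
tool_rot: [-3.141, 0.001, -3.081]
force: [-4.6, -2.9, 22.5]
width: -0.1
gripper_force: 10.9
```

Emit:
send_rows --series '[{"dx": 0, "dy": 0, "dz": -0.4, "ax": 0, "ay": 0, "az": 0, "hand": 1}, {"dx": -0.1, "dy": 0, "dz": -1, "ax": 0, "ay": 0, "az": 0, "hand": 1}, {"dx": -0.2, "dy": 0, "dz": -1.7, "ax": 0, "ay": 0, "az": 0, "hand": 1}, {"dx": -0.3, "dy": 0, "dz": -2.4, "ax": 0, "ay": 0, "az": 0, "hand": 1}, {"dx": -0.3, "dy": 0, "dz": -3.2, "ax": 0, "ay": 0, "az": 0, "hand": 1}, {"dx": -0.3, "dy": 0, "dz": -5, "ax": 0, "ay": 0, "az": 0, "hand": 1}, {"dx": -0.3, "dy": 0, "dz": -9, "ax": 0, "ay": 0, "az": 0, "hand": 1}, {"dx": 0, "dy": 4, "dz": -12, "ax": 0, "ay": 0, "az": 0, "hand": 1}, {"dx": 0, "dy": 8, "dz": -12, "ax": 0, "ay": 0, "az": 0, "hand": 1}, {"dx": 0, "dy": 10, "dz": -12, "ax": 0, "ay": 0, "az": 0, "hand": 1}]'

```text
clock: 16.35
eef_pos: [516.6, 59.2, 183.3]
tool_rot: [3.138, 0.002, -3.076]
force: [-0.1, 0.1, 0.2]
width: 0.1
gripper_force: 0.0
```

Emit:
send_rows --series '[{"dx": 2, "dy": 4, "dz": 0, "ax": 0, "ay": 0, "az": 0, "hand": 1}, {"dx": 3, "dy": 8, "dz": 0, "ax": 0, "ay": 0, "az": 0, "hand": 1}, {"dx": 4, "dy": 12, "dz": 0, "ax": 0, "ay": 0, "az": 0, "hand": 1}, {"dx": 4, "dy": 16, "dz": 0, "ax": 0, "ay": 0, "az": 0, "hand": 1}, {"dx": 4, "dy": 20, "dz": 0, "ax": 0, "ay": 0, "az": 0, "hand": 1}, {"dx": 4, "dy": 20, "dz": 0, "ax": 0, "ay": 0, "az": 0, "hand": 1}, {"dx": 4, "dy": 20, "dz": 0, "ax": 0, "ay": 0, "az": 0, "hand": 1}]'

```text
clock: 17.05
eef_pos: [463.5, 252.6, 181.7]
tool_rot: [3.142, -0.002, -3.077]
force: [-0.4, -1.0, -0.4]
width: 0.0
gripper_force: 0.0
```

```bash
python3 -c "
from h import *
g=get_image('side');v=g['pixels'][:,:,::-1].copy();t=get_image('top');
b=cv2.resize(t['pixels'][150:240,375:425,::-1],None,fx=6,fy=6)
a=cv2.resize(v[145:199,280:360],None,fx=6,fy=6);a=cv2.copyMakeBorder(a,0,540-324,0,0,0)
cv2.imwrite('pics/s5.png',np.hstack([a,b]))"
```

```text
(no output)
```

View pics/s5.png

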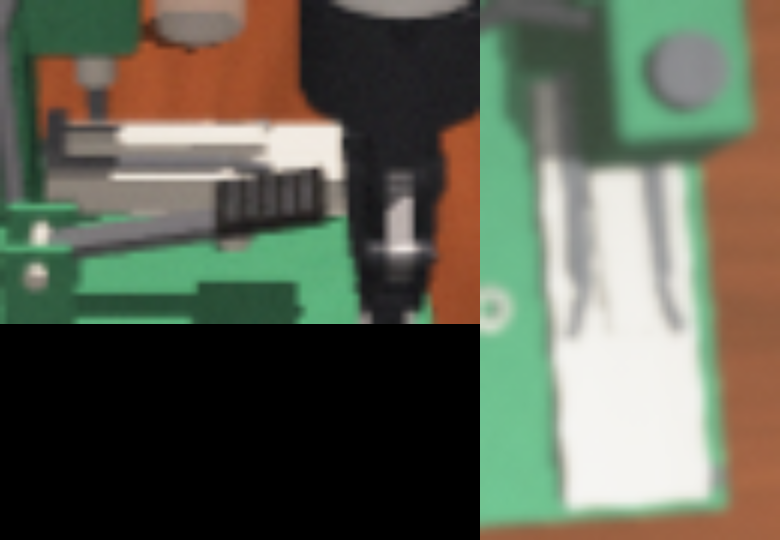

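The treadle is back up. The blank's butt edge is near (635,330) in the top crop, where the home position predicts about row 327. The robot is clear, so I'm handing in.

```bash
python3 -c "
from cell import *
print(finish_job())"
```

```text
the job is handed in; nothing more can be done
None
```

I handed the job in at about 17 s on the robot's clock. The single-tang blank was pushed home against the back stop, the ram held on the tang with about 22–25 N at the pad for 1.3 s, and the treadle came back up. No verdict came back, and I judged the home position from the push force and the camera views.

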